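# Set the adjustable wrench snug and tighten a boom-arm lock nut

### The arm

A 7-joint arm with a two-finger parallel gripper is mounted at the origin on the work surface. World frame = base frame: x ahead of the robot, y to its left, z up, the work surface at z = 0. Lengths are in m, angles in rad, forces in N, time in s.
With the tool pointing down it reaches from about 0.4 to 0.85 m from the base axis. Payload 10.4 kg.
Tool frame: the origin (TCP) lies midway between the tips of the shut fingers; the grasp point (between the pads) lies 19 mm behind it (manip.pinch_z is the distance from the TCP to the grasp point, in m); y points along the fingers, x is the direction in which the jaws open and shut, and the axes are right-handed (so a half turn about y gives the same grasp; the last joint's range is limited). The gripper opens to 85 mm and grips with 20 to 120 N. Pads are 22 mm wide; open, the fingers measure 114 mm over their backs; the gripper's body (76 mm by 85 mm) begins 54 mm behind the grasp point. The pads swing forward as they close: fully open they stand 13 mm farther back than shut.
Start: joints at [-1.231, 0.332, -0.065, 1.46, 0.022, 1.35, -0.088], TCP at [0.222, 0.584, 0.231] pointing down, gripper open.
Joint ranges: [-2.6, 2.6], [-0.5, 2.12], [-1.47, 1.34], [0.16, 2.42], [-1.27, 4.41], [0.06, 2.06], [-2.6, 2.6]. Speed limits (rad/s): [2.22, 2.22, 2.79, 2.79, 3.14, 3.14, 3.14].

### API

Orientations are given as a unit quaternion [x, y, z, w].
In Python, from workcell import manip gives the robot as it stands.
- The arm moves only by the shell command python3 -m pendant 'ROWS' [OPENING] [FORCE]. ROWS is a JSON object of lists of equal length, an entry for each row: "offset": the shift along the tool's x, y, z scaled (see below), a list of three; "turn": the turn, a rotation vector about the tool's x, y, z scaled (see below), a list of three. A call has 1 to 12 rows; each row is the pose to reach, as a shift and turn from the pose measured when the call began, along the tool's axes at that moment; what a row does not reach only later rows make up. The controller multiplies each number of a shift by 200 mm and each number of a turn by 45 degrees. A row lasts 1/8 s, in which the tool goes at most 62.5 mm and 10.7 degrees, less where a joint would pass 70% of its speed; a pose out of reach is approached as far as the arm can. A call with a number of a shift or a turn outside -1 to 1 is refused whole. A call with a gripper value outside its range is refused whole. OPENING is the opening in per cent of the stroke, from 0 (shut) to 100 (fully open), set as the call begins (- or left out, the last holds). The fingers move at their own pace and stop on an object; FORCE is the grip in N (left out, the last holds). Time passes only in rows, so rows that repeat a pose let the fingers close. It gives the time, the measured TCP pose, the force and the opening at its end, in the units of the state.
- manip.get_obs(): the state, without advancing time (a new reading comes with each control period).
- manip.camera(name): name is "scene" or "top" or "wrist"; returns (picture, depth): 384x512x3 uint8, red, green, blue; 384x512 float32, m along the optical axis (not along the pixel's ray), 0 where there is no reading.
- manip.camera_model(name): a dict with "intrinsics" (3x3 intrinsics, pixels), "R" (3x3) and "t" (3): a world point X has camera coordinates R X + t; the wrist camera has in their place "tool_from_camera" (4x4, takes a point from camera to tool coordinates, whose origin is the TCP and whose axes are the tool frame's). Camera axes: x right, y down, z forward; pixel columns grow to the right and rows downward; lengths in m; the calibration is good to about 2 mm. A picture is of the moment at which its call begins: read the wrist's pose just before it. camera_model takes no time and is no camera call.
- manip.hand_in(): hands the job in, once; it reports no verdict.
The state is a dict: "clock": time; "joint_pos": joint angles; "joint_velocities": joint speeds; "tau": joint torques, N m; "position": TCP position; "ee_rot": TCP orientation; "ft_force": force on the tool from outside, world axes, zero at the start; "torque": the same for the moment, N m; "grip_width": opening from 0.0 (shut) to 1.0 (fully open).
Only numpy, scipy, OpenCV 4.12 (cv2) and the standard library are available. Lean on these libraries where they do the work, as an engineer would, in place of code of your own. Each camera call takes 0.05 s, during which the arm holds its last target. There are 200 camera calls.

### The job

The adjustable wrench lies around the lock nut of the microphone boom base with its jaw still too wide. Roll its worm with short, gentle strokes over the top, from the handle end towards the nut, until the jaw grips the nut without play; only then swing the handle clockwise (seen from above) until the nut comes up against its stop, and leave the wrench lying snug on the nut. Never press or push the wrench harder than 25 N, do not turn the nut while the jaw is loose, and leave the other things on the desk where they are.

Things in the scene. Friction and masses are not known exactly. Their poses are not given: they have to be found in the camera images.
- plate: Dark steel base plate of a microphone boom arm, fixed to the desk, 340 x 260 x 8 mm. Its origin lies on the nut's axis on the desk (z = 0); the plate reaches 270 mm towards its own -x, 70 mm towards +x and 130 mm to each side (y). A threaded steel bush 24 mm in diameter stands 32 mm above the plate through the nut. z up.
- nut: Plain steel hex lock nut, 36 mm across flats, 20 mm high, lying on the plate (its top is 28 mm above the desk). Origin on its axis at the plate's top (8 mm above the desk). It turns about its vertical axis only, with a friction of about 0.35 N m. At the start its x is along the plate's x and two flats face the jaws; its hard stop, where it is tight, is 0.60 rad (34 degrees) clockwise from there.
- nut_corner (a point): The nut's corner that points towards the wrench handle at the start, on the nut's top edge, 20.8 mm from the axis; it turns with the nut.
- wrench: Loose adjustable wrench, plain steel, 260 mm long, 0.6 kg, flat on the plate around the nut. Origin: on its underside midway between the open jaws, within 3 mm of the nut's axis. x runs from the handle to the jaws' open end, z up, y left. Head 16 mm thick, 60 to 80 mm wide, to x = -90 mm. The throat's bottom is at x = -24 mm: the wrench can slide about 3 mm to +x before it meets the nut.
- handle_mid (a point): On the handle's top, on its middle line, at x = -160 mm of the wrench. The handle is 26 mm wide, from x = -110 to -258 mm; its underside is 3 mm and its top 15 mm above the plate. Clockwise turning moves it to the wrench's +y: push on its -y side, which is free for 35 mm or more. Turning takes 2 to 6 N here, and 8 to 10 N shows the nut's stop; over 15 N there could lever the jaw open.
- worm_mark (a point): Nominal top of the worm, 27 mm above the wrench's underside (11 mm above its head), at x = -55, y = 2 mm of the wrench. The worm is a dark knurled roller, 24 mm in diameter and 24 mm long, axis along the wrench's y, in the head's window. It is rigid: a measured height is not exact enough to press on it, so find its top by touch.
- worm (a joint): Turn of the worm in rad, growing as the jaw closes, 8.4 to 12.2 at the start, 17 to 18 when tight. A fingertip pressed on its top (9 to 14 N) and drawn along the wrench's +x rolls it without slip and closes the jaw, 1 mm per 20 mm of stroke; drawn back it opens. Rolling drags with about 5 N; once the jaw is tight the drag rises quickly (past 7 N): stop there. Lift off before the next stroke.
- jaw: The movable jaw at the wrench's +y side: 39 mm long, 15 mm wide, 15 mm high. Its origin coincides with the wrench's origin at the widest setting and slides to the wrench's -y as it closes, 0.6 mm per rad of the worm: 0 = 46 mm between the jaws, -10 mm = 36 mm, the nut's width. The worm holds it against 100 N.
- washer: Bystander: loose flat steel washer, 42 mm across, 4 mm thick, on the plate beside the head on the fixed jaw's side. Origin: centre of its underside.
- spare_nut: Bystander: loose smaller hex nut, 30 mm across flats, 12 mm high, on the plate beyond the handle's -y side near its end. Origin: centre of its underside.
- screwdriver: Bystander: loose screwdriver lying on the desk to the left. Origin: its underside.
- mug: Bystander: white mug, 80 mm across, 90 mm high, on the right. Origin: centre of its underside.
- desk_mic: Bystander: microphone on a 110 x 90 mm desk stand, about 0.23 m high, to the right. Origin: centre of its underside.
- headphones: Bystander: black headphones lying flat on the left, about 230 mm wide. Origin: on the desk between the cups.
- script_pad: Bystander: stack of paper 148 x 210 x 18 mm, near right. Origin: centre of its underside.

How it is judged:
On the way, in this order (a step that is already met when the one before it is completed fails the run):
1. the jaw has been closed snugly on the nut (it bears on it with more than 4 N) and the nut is not yet turned (contact force between jaw and nut above 4 N and angle between the x axis of nut and the x axis of plate, either way round below 0.15 rad), for 0.3 s.
2. the nut is turned clockwise up to its stop (0.60 rad, within 0.04) (angle between the x axis of nut and the x axis of plate, either way round above 0.56 rad), for 0.2 s.
At the end, for the whole second after the job is handed in: The nut stands at its stop (0.60 rad, within 0.04); the wrench lies flat and at rest around it (tilt under 0.06 rad, the worm mark within 62 mm of the nut's axis), with its jaw closed to within 1.5 mm of the nut's width (angle between the x axis of nut and the x axis of plate, either way round above 0.56 rad and y of jaw in the frame of wrench below -0.0085 m and horizontal distance between worm_mark and nut below 0.062 m and angle between wrench's own z axis and vertical below 0.06 rad and linear speed of wrench below 0.01 m/s and angular speed of wrench below 0.05 rad/s); the robot touches nothing.
It fails at once if the wrench, its jaw or its worm is pressed or pushed with more than 25 N (contact force between any of the arm, the fingers and wrench above 25 N).
It fails at once if the nut is turned (its corner by more than 4 mm) while the jaw is more than 1.5 mm wider than the nut (distance of nut_corner from where it was at the start of the episode above 0.004 m and y of jaw in the frame of wrench above -0.0085 m).
It fails at once if a bystander is moved by more than 20 mm (distance of any of washer, spare_nut, screwdriver, mug, desk_mic, headphones, script_pad from where it was at the start of the episode above 0.02 m).
It also fails if it takes over 72 s, if anything falls off the work surface, if the arm or the gripper's body presses on something with over 40 N, if the wrist force passes 120 N, or if a joint passes its speed limit or range.

## Working session

There is one attempt and no reset: what is moved stays moved. The work goes in short steps, Python scripts to look and compute and a shell command to move; the robot and the scene stay as the last step left them, time stands still between calls to the robot, and variables do not carry over. Pictures are saved under pics/ and viewed, about 8 in all and at most 12, crops included, and the job is handed in when it is done.

```bash
mkdir -p pics; ls
cat > h.py <<'E'
import numpy as np, cv2
from scipy.spatial.transform import Rotation as R
from workcell import manip
def obs(): 
    o=manip.get_obs(); return o
def look(name,fn):
    o=manip.get_obs(); im,d=manip.camera(name); m=manip.camera_model(name)
    cv2.imwrite('pics/'+fn+'.png',im[:,:,::-1]); 
    K=np.array(m['intrinsics'])
    if 'R' in m: Rc=np.array(m['R']).T; c=-Rc@np.array(m['t'])
    else:
        T=np.eye(4);T[:3,:3]=R.from_quat(o['ee_rot']).as_matrix();T[:3,3]=o['position']
        T=T@np.array(m['tool_from_camera']);Rc=T[:3,:3];c=T[:3,3]
    np.savez('pics/'+fn+'.npz',im=im,d=d,K=K,Rc=Rc,c=c); return im,d,K,Rc,c
def ray(v,u,w,z):
    "pixel (u,w) of view v=(K,Rc,c) onto plane z"
    K,Rc,c=v; r=Rc@np.linalg.solve(K,[u,w,1.]); return c+r*(z-c[2])/r[2]
def load(fn):
    f=np.load('pics/'+fn+'.npz'); return f['im'],f['d'],(f['K'],f['Rc'],f['c'])
def tool(dw,o=None):
    "world shift -> offset units"
    o=o or manip.get_obs(); return np.round(R.from_quat(o['ee_rot']).inv().apply(dw)/0.2,4)
E
python3 - <<'E'
from h import *
o=obs();print({k:np.round(v,3) for k,v in o.items()})
im,d,K,Rc,c=look('top','top1');print(K,c)
print(Rc)
E
```

```text
pics
{'clock': np.float64(0.0), 'joint_pos': array([-1.231,  0.333, -0.065,  1.461,  0.022,  1.35 , -0.089]), 'joint_velocities': array([ 0.   , -0.   ,  0.002,  0.   ,  0.001,  0.002,  0.   ]), 'tau': array([ 0.0000e+00, -6.2544e+01,  4.9000e-02, -3.9161e+01,  1.6000e-02,
        1.0000e-02, -0.0000e+00]), 'position': array([0.222, 0.584, 0.23 ]), 'ee_rot': array([ 0.582,  0.401, -0.402, -0.582]), 'ft_force': array([ 0.474,  0.467, -0.33 ]), 'torque': array([-0.034,  0.04 , -0.035]), 'grip_width': np.float64(0.999)}
[[486.81714719   0.         261.82291092]
 [  0.         486.81714719 193.78939297]
 [  0.           0.           1.        ]] [ 0.39574329 -0.03393876  1.44348866]
[[ 0.01194893 -0.99690829  0.07766003]
 [-0.99984196 -0.01293425 -0.01219708]
 [ 0.01316385 -0.07750202 -0.99690529]]
```

View pics/top1.png

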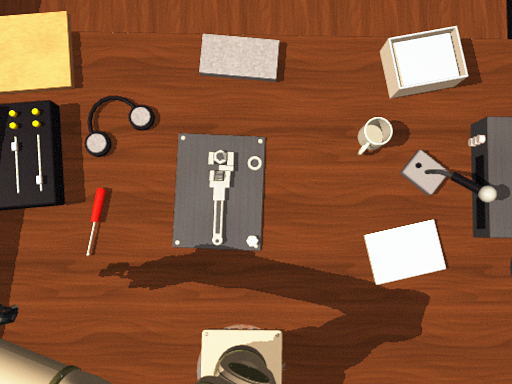

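Run:
```python
from h import *
o=obs();print(R.from_quat(o['ee_rot']).as_matrix().round(3));print(manip.pinch_z, manip.camera_model('wrist'))
```

```text
[[ 0.355 -0.    -0.935]
 [ 0.935 -0.001  0.355]
 [-0.001 -1.    -0.   ]]
0.0187 {'intrinsics': array([[304.98831431,   0.        , 258.20201236],
       [  0.        , 304.98831431, 195.08190337],
       [  0.        ,   0.        ,   1.        ]]), 'tool_from_camera': array([[ 9.99999636e-01, -3.01357288e-04,  7.98610798e-04,
        -2.87170759e-04],
       [-8.53023442e-04, -3.19101934e-01,  9.47720016e-01,
        -1.43428677e-01],
       [-3.07640830e-05, -9.47720352e-01, -3.19102075e-01,
         8.14396424e-02],
       [ 0.00000000e+00,  0.00000000e+00,  0.00000000e+00,
         1.00000000e+00]])}
```

Run:
```python
from h import *
im,d,v=load('top1')
for n,u,w,z in [('bush',221,156.5,.04),('worm',218.5,176,.035),('hend',218,240,.023),('washer',255,163,.012),('spare',253,241,.02),('pTL',179,134,.008),('pTR',266,138,.008),('pBR',262,249,.008),('pBL',174,248,.008)]:
    p=ray(v,u,w,z);K,Rc,c=v;q=c+Rc@(np.linalg.solve(K,[u,w,1.])*d[int(w),int(u)]);print(n,p.round(3),q.round(3))
o=obs();p=np.array([.5,.04,.16]); print(tool(p-o['position'],o))
b=cv2.resize(im[125:255,165:275,::-1],None,fx=4.5,fy=4.5,interpolation=cv2.INTER_CUBIC);cv2.imwrite('pics/crop1.png',b)
```

```text
bush [0.612 0.069 0.04 ] [0.612 0.069 0.043]
worm [0.556 0.075 0.035] [0.555 0.075 0.037]
hend [0.37  0.074 0.023] [0.37  0.074 0.025]
washer [ 0.599 -0.03   0.012] [ 0.6   -0.03   0.005]
spare [ 0.368 -0.027  0.02 ] [ 0.368 -0.027  0.02 ]
pTL [0.683 0.197 0.008] [0.684 0.198 0.002]
pTR [ 0.675 -0.062  0.008] [ 0.676 -0.062 -0.001]
pBR [ 0.345 -0.054  0.008] [ 0.345 -0.054 -0.002]
pBL [0.345 0.204 0.008] [0.345 0.205 0.   ]
[-2.0486  0.3556 -2.2661]
```

View pics/crop1.png

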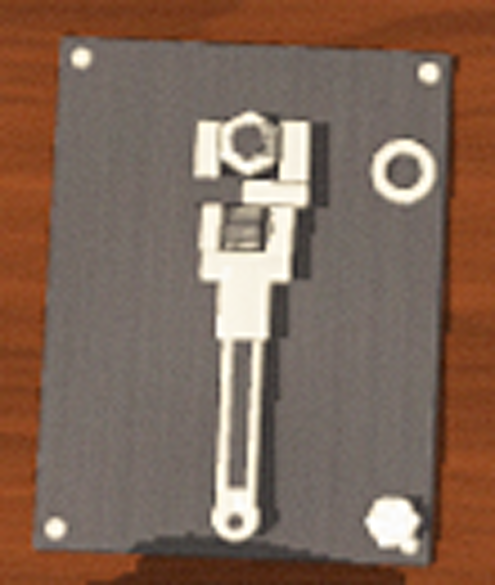

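```bash
python3 -m pendant '{"offset":[[-0.3,0,-0.3],[-0.6,0,-0.6],[-0.9,0,-0.9],[-1,0,-1],[-1,0,-1]],"turn":[[0,0.2,0],[0,0.4,0],[0,0.6,0],[0,0.7,0],[0,0.7,0]]}' 0 20
python3 - <<'E'
from h import *
o=obs();print(tool(np.array([.55,.075,.15])-o['position'],o));M=R.from_quat(o['ee_rot']).as_matrix();print(M[:,0],np.degrees(np.arctan2(M[1,0],M[0,0])))
E
```

```text
clock: 0.68
position: [0.3389, 0.3227, 0.2306]
ee_rot: [0.67, 0.227, -0.227, -0.669]
ft_force: [0.1, 0.5, 0.3]
grip_width: -0.004
[ 0.0853  0.4046 -1.6248]
[ 0.79387445  0.60807959 -0.00160077] 37.45083025893036
```

```bash
python3 -m pendant '{"offset":[[0.02,0.1,-0.3],[0.04,0.2,-0.6],[0.06,0.25,-0.9],[0.06,0.25,-1],[0.06,0.25,-1]],"turn":[[0,0.2,0],[0,0.4,0],[0,0.6,0],[0,0.8,0],[0,0.86,0]]}'
python3 - <<'E'
from h import *
o=obs();print(tool(np.array([.55,.075,.14])-o['position'],o));M=R.from_quat(o['ee_rot']).as_matrix();print(M[:,0],np.degrees(np.arctan2(M[1,0],M[0,0])))
E
```

```text
clock: 1.3
position: [0.4708, 0.1687, 0.1802]
ee_rot: [0.708, -0.011, 0.01, -0.706]
ft_force: [-0.2, 1.0, -0.2]
grip_width: 0.0
[ 0.4096  0.2017 -0.4563]
[ 0.99957553 -0.0291021  -0.00134947] -1.6676645731381883
```

```bash
python3 -m pendant '{"offset":[[0.2,0.1,-0.2],[0.4,0.2,-0.4],[0.41,0.2,-0.45],[0.41,0.2,-0.45]],"turn":[[0,0,0],[0,0,0],[0,0,0],[0,0,0]]}'
python3 - <<'E'
from h import *
im,*_=look('wrist','w1');print(obs()['position'])
E
```

```text
clock: 1.8
position: [0.5497, 0.0757, 0.14]
ee_rot: [0.708, -0.012, 0.01, -0.706]
ft_force: [-1.0, 0.4, -0.2]
grip_width: 0.0
[0.54964104 0.07707257 0.14033667]
```

View pics/w1.png

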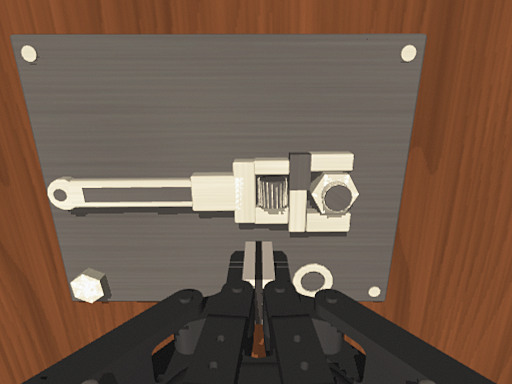

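Run:
```python
from h import *
im,d,v=load('w1')
K,Rc,c=v
for n,u,w,z in [('bush',338,196,.04),('nutcornerL',311,192,.028),('nutR',360,194,.028),('worm',273,191,.033),('wL',257,191,.024),('wR',289,191,.024),('wTop',273,175,.033),('wBot',273,214,.033),('h1',62,193,.02),('h2',150,194,.023),('head far',242,160,.024),('head near',242,223,.024)]:
    q=c+Rc@(np.linalg.solve(K,[u,w,1.])*d[int(w),int(u)]);print(n,ray(v,u,w,z).round(4),q.round(4))
# wormtop from depth
vv,uu=np.mgrid[165:230,225:305];P=c+(np.linalg.solve(K,np.stack([uu.ravel(),vv.ravel(),np.ones(uu.size)]))*d[vv,uu].ravel()).T@Rc.T
m=(P[:,2]>.029)&(P[:,2]<.04);print(m.sum(),P[m].mean(0),P[m].min(0),P[m].max(0))
b=cv2.resize(im[140:300,220:370,::-1],None,fx=4,fy=4,interpolation=cv2.INTER_CUBIC);cv2.imwrite('pics/crop2.png',b[:,:])
```

```text
bush [0.6172 0.0724 0.04  ] [0.6171 0.0726 0.0406]
nutcornerL [0.5965 0.0727 0.028 ] [0.5969 0.0718 0.0255]
nutR [0.6397 0.0695 0.028 ] [0.6464 0.0627 0.0082]
worm [0.5629 0.0762 0.033 ] [0.5628 0.0771 0.0356]
wL [0.5489 0.0737 0.024 ] [0.5487 0.0692 0.01  ]
wR [0.5775 0.0729 0.024 ] [0.5777 0.0721 0.0216]
wTop [0.5631 0.0905 0.033 ] [0.564  0.0843 0.0099]
wBot [0.5625 0.0548 0.033 ] [0.5629 0.0514 0.0246]
h1 [0.3715 0.0759 0.02  ] [0.3741 0.077  0.0237]
h2 [0.4526 0.0735 0.023 ] [0.4534 0.0741 0.025 ]
head far [0.5369 0.1022 0.024 ] [0.5363 0.1004 0.0153]
head near [0.5341 0.043  0.024 ] [0.5329 0.036  0.0082]
698 [0.56262723 0.07394208 0.03390775] [0.55164419 0.06122109 0.02900488] [0.57438768 0.08549824 0.03878502]
```

View pics/crop2.png

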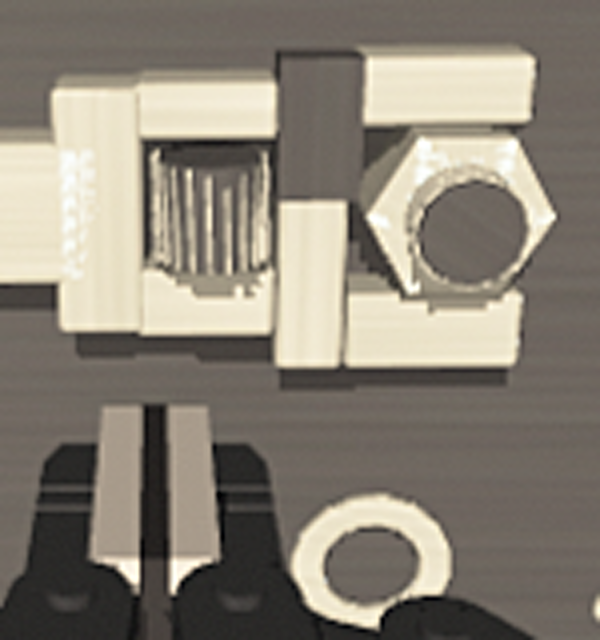

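```bash
python3 -m pendant '{"offset":[[0,0.1,0],[0,0.2,0],[0,0.3,0],[0,0.3,0],[0,0.3,0]],"turn":[[0,-0.2,0],[0,-0.4,0],[0,-0.6,0],[0,-0.8,0],[0,-1,0]]}' 
python3 -m pendant '{"offset":[[0,0,0],[0,0,0],[0,0,0],[0,0,0],[0,0,0],[0,0,0]],"turn":[[0,-0.2,0],[0,-0.4,0],[0,-0.6,0],[0,-0.8,0],[0,-1,0],[0,-1,0]]}'
cat > s.py <<'E'
import sys
from h import *
o=obs();M=R.from_quat(o['ee_rot']).as_matrix();print('yaw',np.degrees(np.arctan2(M[1,0],M[0,0])).round(2),'down',M[:,1].round(4),'j',o['joint_pos'].round(2),'F',o['ft_force'].round(2),'p',o['position'].round(4),o['clock'])
if len(sys.argv)>3: print(tool(np.array([float(a) for a in sys.argv[1:4]])-o['position'],o))
E
python3 s.py .5545 .0745 .05
```

```text
clock: 2.48
position: [0.5489, 0.0791, 0.0807]
ee_rot: [0.656, 0.263, -0.265, -0.656]
ft_force: [0.2, 0.4, -0.0]
grip_width: 0.0
clock: 3.22
position: [0.5487, 0.0809, 0.0814]
ee_rot: [-0.505, -0.495, 0.495, 0.505]
ft_force: [0.2, 1.4, -0.2]
grip_width: -0.002
yaw 88.9 down [-9.e-04 -4.e-04 -1.e+00] j [-0.4   0.31  0.2   1.83 -0.07  1.01  1.38] F [ 0.16  1.37 -0.25] p [0.5487 0.0809 0.0814] 3.225
[-0.0315  0.1571 -0.0298]
```

```bash
python3 -m pendant '{"offset":[[-0.0315,0.1,-0.03],[-0.0315,0.18,-0.03],[-0.0315,0.18,-0.03]],"turn":[[0,0,0],[0,0.0,0],[0,0,0]]}'
python3 - <<'E'
from h import *
im,*_=look('wrist','w2')
E
python3 s.py .5545 .0745 .035
```

```text
clock: 3.6
position: [0.553, 0.0742, 0.0432]
ee_rot: [-0.504, -0.493, 0.496, 0.506]
ft_force: [-1.1, -0.0, 0.0]
grip_width: 0.001
yaw 88.86 down [-0.0031 -0.001  -1.    ] j [-0.38  0.37  0.2   1.84 -0.09  0.94  1.41] F [0.76 0.47 0.08] p [0.5537 0.0744 0.0443] 3.65
[ 0.0006  0.0463 -0.0042]
```

View pics/w2.png

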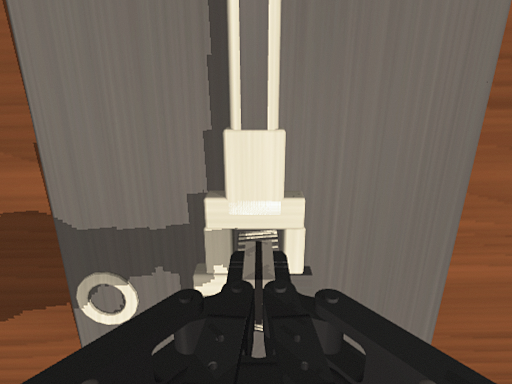

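```bash
python3 -m pendant '{"offset":[[0,0.03,-0.004],[0,0.03,-0.004]],"turn":[[0,0,0],[0,0,0]]}'; python3 -m pendant '{"offset":[[0,0.008,0],[0,0.008,0]],"turn":[[0,0,0],[0,0,0]]}';  python3 s.py .5545 .0745 .035
```

```text
clock: 3.9
position: [0.5543, 0.0744, 0.0379]
ee_rot: [-0.504, -0.494, 0.496, 0.506]
ft_force: [0.9, -0.5, 0.1]
grip_width: 0.003
clock: 4.15
position: [0.5543, 0.0744, 0.0364]
ee_rot: [-0.504, -0.494, 0.496, 0.506]
ft_force: [0.6, 0.2, 0.3]
grip_width: -0.001
yaw 88.84 down [-0.0035 -0.0011 -1.    ] j [-0.38  0.39  0.2   1.84 -0.09  0.93  1.41] F [0.58 0.22 0.31] p [0.5543 0.0744 0.0364] 4.15
[ 0.0004  0.0068 -0.001 ]
```

```bash
python3 -m pendant '{"offset":[[0,0.0025,0],[0,0.0025,0]],"turn":[[0,0,0],[0,0,0]]}'|grep -E "pos|ft"; python3 -m pendant '{"offset":[[0,0.0025,0],[0,0.0025,0]],"turn":[[0,0,0],[0,0,0]]}'|grep -E "pos|ft"; python3 s.py
```

```text
position: [0.5543, 0.0744, 0.0359]
ft_force: [-0.8, 0.2, -1.1]
position: [0.5543, 0.0745, 0.0354]
ft_force: [0.6, -0.7, 0.3]
yaw 88.84 down [-0.0035 -0.001  -1.    ] j [-0.38  0.39  0.2   1.84 -0.09  0.92  1.41] F [ 0.56 -0.68  0.29] p [0.5543 0.0745 0.0354] 4.65
```

```bash
python3 -m pendant '{"offset":[[0,0.0025,0],[0,0.0025,0]],"turn":[[0,0,0],[0,0,0]]}'|grep -E "pos|ft"; python3 -m pendant '{"offset":[[0,0.0025,0],[0,0.0025,0]],"turn":[[0,0,0],[0,0,0]]}'|grep -E "pos|ft"
```

```text
position: [0.5544, 0.0744, 0.0351]
ft_force: [-1.2, -0.8, 3.1]
position: [0.5544, 0.0745, 0.035]
ft_force: [-1.3, -0.8, 5.3]
```

```bash
python3 -m pendant '{"offset":[[0,0.004,0],[0,0.004,0],[0,0.004,-0.01],[0,0.004,-0.02],[0,0.004,-0.03],[0,0.004,-0.04]],"turn":[[0,0,0],[0,0,0],[0,0,0],[0,0,0],[0,0,0],[0,0,0]]}'; python3 s.py
```

```text
clock: 5.9
position: [0.5623, 0.0743, 0.0349]
ee_rot: [-0.504, -0.494, 0.496, 0.506]
ft_force: [-5.8, -1.1, 11.4]
grip_width: -0.003
yaw 88.83 down [-3.7e-03 -6.0e-04 -1.0e+00] j [-0.38  0.4   0.2   1.82 -0.1   0.93  1.41] F [-5.77 -1.11 11.38] p [0.5623 0.0743 0.0349] 5.9
```

```bash
python3 -m pendant '{"offset":[[0,0.004,-0.01],[0,0.004,-0.02],[0,0.004,-0.03],[0,0.004,-0.04]],"turn":[[0,0,0],[0,0,0],[0,0,0],[0,0,0]]}'|grep -E "pos|ft"; python3 -m pendant '{"offset":[[0,-0.025,0],[0,-0.025,0.04],[0,-0.025,0.08],[0,-0.025,0.08]],"turn":[[0,0,0],[0,0,0],[0,0,0],[0,0,0]]}';python3 - <<'E'
from h import *
im,*_=look('top','top2');b=cv2.resize(im[140:190,195:245,::-1],None,fx=10,fy=10,interpolation=cv2.INTER_CUBIC)
a=cv2.resize(load('top1')[0][140:190,195:245,::-1],None,fx=10,fy=10,interpolation=cv2.INTER_CUBIC)
E
python3 s.py .5545 .0745 .0353
```

```text
position: [0.5702, 0.0741, 0.0348]
ft_force: [-3.7, -1.0, 10.1]
clock: 6.9
position: [0.5533, 0.0745, 0.0397]
ee_rot: [-0.504, -0.494, 0.496, 0.506]
ft_force: [0.4, -0.9, 0.4]
grip_width: -0.004
yaw 88.84 down [-4.2e-03 -3.0e-04 -1.0e+00] j [-0.38  0.38  0.2   1.84 -0.09  0.93  1.41] F [ 0.49 -0.21 -0.55] p [0.5538 0.0745 0.0398] 6.95
[-0.0001  0.0224 -0.0034]
```

```bash
python3 -m pendant '{"offset":[[0,0.02,0],[0,0.025,0],[0,0.028,0],[0,0.028,0],[0,0.028,-0.01],[0,0.028,-0.02],[0,0.028,-0.03],[0,0.028,-0.04],[0,0.028,-0.05],[0,0.028,-0.06],[0,0.028,-0.07],[0,0.028,-0.08]],"turn":[[0,0,0],[0,0,0],[0,0,0],[0,0,0],[0,0,0],[0,0,0],[0,0,0],[0,0,0],[0,0,0],[0,0,0],[0,0,0],[0,0,0]]}'|grep -E "pos|ft"; python3 -m pendant '{"offset":[[0,-0.025,0],[0,-0.025,0.04],[0,-0.025,0.08],[0,-0.025,0.08]],"turn":[[0,0,0],[0,0,0],[0,0,0],[0,0,0]]}' >/dev/null; python3 s.py .5540 .0745 .0353
```

```text
position: [0.5698, 0.0744, 0.0348]
ft_force: [-5.8, 0.1, 12.1]
yaw 88.86 down [-0.0055  0.     -1.    ] j [-0.38  0.38  0.2   1.84 -0.09  0.93  1.41] F [ 0.27 -0.02  0.09] p [0.5529 0.0748 0.0397] 8.95
[-0.0014  0.0218 -0.0058]
```

```bash
python3 -m pendant '{"offset":[[0,0.02,0],[0,0.025,0],[0,0.0275,0],[0,0.0275,0],[0,0.0275,-0.01],[0,0.0275,-0.02],[0,0.0275,-0.03],[0,0.0275,-0.04],[0,0.0275,-0.05],[0,0.0275,-0.06],[0,0.0275,-0.07],[0,0.0275,-0.08]],"turn":[[0,0,0],[0,0,0],[0,0,0],[0,0,0],[0,0,0],[0,0,0],[0,0,0],[0,0,0],[0,0,0],[0,0,0],[0,0,0],[0,0,0]]}'|grep -E "pos|ft"; python3 -m pendant '{"offset":[[0,-0.025,0],[0,-0.025,0.04],[0,-0.025,0.08],[0,-0.025,0.08]],"turn":[[0,0,0],[0,0,0],[0,0,0],[0,0,0]]}' >/dev/null; python3 s.py .5540 .0745 .0353;python3 - <<'E'
from h import *
im,d,*_=look('top','top3')
b=np.hstack([cv2.resize(load(n)[0][142:182,203:238,::-1],None,fx=11,fy=11,interpolation=cv2.INTER_CUBIC) for n in('top1','top3')])
cv2.imwrite('pics/cmp.png',b)
E
```

```text
position: [0.5688, 0.0749, 0.0348]
ft_force: [-5.1, 0.8, 11.5]
yaw 88.88 down [-6.8e-03  7.0e-04 -1.0e+00] j [-0.38  0.38  0.2   1.85 -0.09  0.93  1.41] F [-0.55 -0.63 -0.73] p [0.5519 0.0753 0.0397] 10.95
[-0.0036  0.022  -0.0107]
```

View pics/cmp.png

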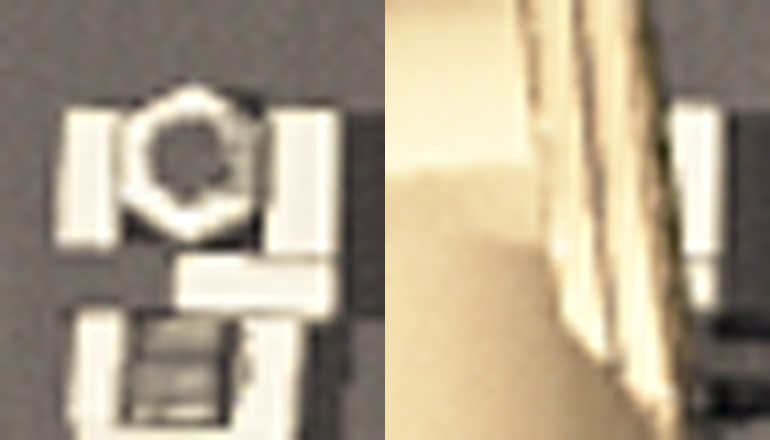

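```bash
python3 -m pendant '{"offset":[[-0.003,0.015,-0.01],[-0.003,0.022,-0.01],[-0.003,0.0275,-0.01],[-0.003,0.0275,-0.01],[-0.003,0.0275,-0.02],[-0.003,0.0275,-0.03],[-0.003,0.0275,-0.04],[-0.003,0.0275,-0.05]],"turn":[[-0.008,0,0],[-0.008,0,0],[-0.008,0,0],[-0.008,0,0],[-0.008,0,0],[-0.008,0,0],[-0.008,0,0],[-0.008,0,0]]}'|grep -E "pos|ft"; python3 -m pendant '{"offset":[[0,0.004,-0.01],[0,0.004,-0.02]],"turn":[[0,0,0],[0,0,0]]}'|grep -E "pos|ft";python3 -m pendant '{"offset":[[0,0.004,-0.01],[0,0.004,-0.02]],"turn":[[0,0,0],[0,0,0]]}'|grep -E "pos|ft"; python3 s.py .5540 .0745 .0398
```

```text
position: [0.5622, 0.0746, 0.0349]
ft_force: [-6.4, -0.4, 11.3]
position: [0.5661, 0.0747, 0.0349]
ft_force: [-5.1, 0.1, 12.4]
position: [0.57, 0.0747, 0.0348]
ft_force: [-6.3, 0.5, 11.4]
yaw 88.87 down [-0.0021  0.0016 -1.    ] j [-0.37  0.42  0.2   1.8  -0.1   0.93  1.42] F [-6.29  0.47 11.39] p [0.57   0.0747 0.0348] 12.5
[-0.0023 -0.0247  0.0799]
```

```bash
python3 -m pendant '{"offset":[[0,-0.025,0],[0,-0.025,0.04],[0,-0.025,0.078],[0,-0.025,0.078]],"turn":[[0,0,0],[0,0,0],[0,0,0],[0,0,0]]}' |grep pos; python3 -m pendant '{"offset":[[0,0.015,0],[0,0.022,0],[0,0.0275,0],[0,0.0275,0],[0,0.0275,-0.01],[0,0.0275,-0.02],[0,0.0275,-0.03]],"turn":[[0,0,0],[0,0,0],[0,0,0],[0,0,0],[0,0,0],[0,0,0],[0,0,0]]}'|grep -E "pos|ft"; python3 -m pendant '{"offset":[[0,0.004,-0.01],[0,0.004,-0.02]],"turn":[[0,0,0],[0,0,0]]}'|grep -E "pos|ft"; python3 s.py .5540 .0745 .0398
```

```text
position: [0.5535, 0.0751, 0.0397]
position: [0.5593, 0.075, 0.0349]
ft_force: [-6.8, 0.1, 13.5]
position: [0.563, 0.075, 0.0348]
ft_force: [-9.3, 0.1, 13.3]
yaw 88.88 down [-0.0048  0.0022 -1.    ] j [-0.38  0.4   0.2   1.82 -0.1   0.93  1.42] F [-9.26  0.12 13.27] p [0.563  0.075  0.0348] 14.125
[-0.0034 -0.0246  0.045 ]
```

```bash
python3 -m pendant '{"offset":[[0,0.0035,-0.004],[0,0.0035,-0.006],[0,0.0035,-0.006]],"turn":[[0,0,0],[0,0,0],[0,0,0]]}'|grep -E "pos|ft"; python3 s.py .5540 .0745 .0398
```

```text
position: [0.5638, 0.0751, 0.0349]
ft_force: [-6.9, -1.7, 13.6]
yaw 88.88 down [-0.0059  0.0024 -1.    ] j [-0.37  0.41  0.2   1.82 -0.1   0.93  1.42] F [-6.95 -1.72 13.61] p [0.5638 0.0751 0.0349] 14.5
[-0.0038 -0.0244  0.0493]
```

```bash
python3 -m pendant '{"offset":[[0,0.0035,-0.006],[0,0.0035,-0.012],[0,0.0035,-0.012]],"turn":[[0,0,0],[0,0,0],[0,0,0]]}'|grep -E "pos|ft"; python3 s.py .5540 .0745 .0398
```

```text
position: [0.5658, 0.0751, 0.0349]
ft_force: [-7.0, -1.1, 13.4]
yaw 88.88 down [-0.0072  0.0027 -1.    ] j [-0.37  0.41  0.2   1.81 -0.1   0.94  1.42] F [-6.97 -1.14 13.43] p [0.5658 0.0751 0.0349] 14.875
[-0.0041 -0.0243  0.0593]
```

```bash
python3 -m pendant '{"offset":[[0,-0.06,0],[0,-0.3,-0.1],[0,-0.5,-0.28],[0,-0.5,-0.28]],"turn":[[0.009,0,0],[-0.009,0,0],[-0.009,0,0],[-0.009,0,0]]}'|grep pos
python3 - <<'E'
from h import *
im,d,*_=look('wrist','w3')
cv2.imwrite('pics/w3c.png',cv2.resize(im[130:270,190:330,::-1],None,fx=4,fy=4,interpolation=cv2.INTER_CUBIC))
E
python3 s.py .554 .075 .0398
```

```text
position: [0.6264, 0.0736, 0.1385]
yaw 88.85 down [ 0.0028  0.0028 -1.    ] j [-0.36  0.4   0.22  1.58 -0.1   1.16  1.43] F [-0.63  0.15 -1.28] p [0.6241 0.0736 0.136 ] 15.425
[-0.0014  0.4802  0.3521]
```

View pics/w3c.png

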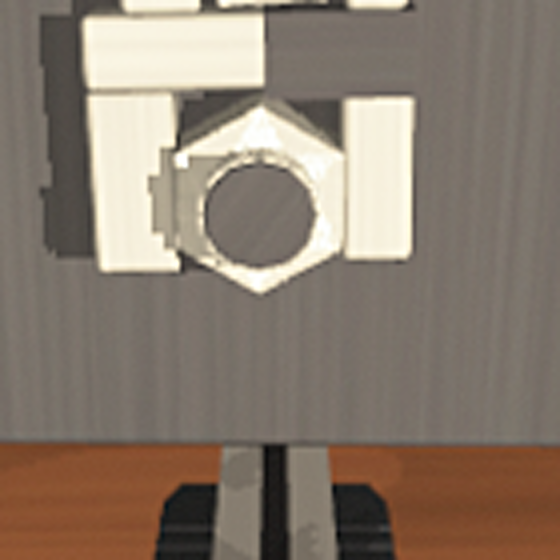

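Run:
```python
from h import *
im,d,v=load('w3')
f=lambda u,w:(190+u/4-.375,130+w/4-.375)
for w in (110,250,200):
  for n,u,z in [('fixed',178,.024),('jaw',345,.023),('nutL',178,.028),('nutR',345,.028)]:
    print(w,n,ray(v,*f(u,w),z).round(4))
g=cv2.cvtColor(im,cv2.COLOR_RGB2GRAY)
for w in (154,156,159,190,192,195): print(w,g[w,228:240],g[w,270:284])
print([ray(v,*f(a,b),.028).round(4) for a,b in((262,100),(261,292))], ray(v,*f(260,213),.04))
```

```text
110 fixed [0.5978 0.0537 0.024 ]
110 jaw [0.5988 0.0895 0.023 ]
110 nutL [0.597 0.054 0.028]
110 nutR [0.5977 0.0892 0.028 ]
250 fixed [0.6294 0.0522 0.024 ]
250 jaw [0.6305 0.0894 0.023 ]
250 nutL [0.628  0.0526 0.028 ]
250 nutR [0.6288 0.0891 0.028 ]
200 fixed [0.6178 0.0528 0.024 ]
200 jaw [0.6189 0.0894 0.023 ]
200 nutL [0.6167 0.0531 0.028 ]
200 nutR [0.6174 0.0891 0.028 ]
154 [239 239 239 245 239 152 132 107 100 101 102 104] [106 104 105 104 104 115 141 163 174 172 168 170 169 180]
156 [242 241 241 244 236 182 133 105  68  74  75  74] [ 75  75  72  69  72 124 199 239 250 246 243 245 245 244]
159 [240 242 241 242 238 206 123  63  74  74  74  74] [ 77  75  73  70  74 123 197 235 245 242 239 241 242 241]
190 [241 246 242 153 155 160 195 169 168 167 167 164] [255 253 248 242 244 203 189 236 244 240 239 241 242 240]
192 [240 243 241 209 215 193 126 119 159 172 166 163] [247 248 253 242 224 143 202 240 248 243 242 245 244 243]
195 [243 244 245 244 246 253 246  74  68  69  76 131] [140  97 105 111 113 111 107 105 100  98  95  99 109 109]
[array([0.5952, 0.0717, 0.028 ]), array([0.6382, 0.0705, 0.028 ])] [0.61637231 0.07088409 0.04      ]
```

```bash
python3 -m pendant '{"offset":[[0,0,0.3],[0,0.2,0.352],[0,0.42,0.352],[0,0.46,0.352],[0,0.46,0.352]],"turn":[[0.003,0,0],[0.003,0,0],[0.003,0,0],[0.003,0,0],[0.003,0,0]]}'|grep pos; python3 s.py .557 .0755 .0341
```

```text
position: [0.5538, 0.0751, 0.044]
yaw 88.84 down [-5.0e-04  2.5e-03 -1.0e+00] j [-0.38  0.37  0.2   1.84 -0.09  0.94  1.41] F [-0.24 -0.24  0.48] p [0.5538 0.0751 0.044 ] 16.05
[ 0.002   0.0494 -0.0158]
```

```bash
python3 -m pendant '{"offset":[[0,0.03,-0.015],[0,0.044,-0.015],[0,0.049,-0.015],[0,0.049,-0.015]],"turn":[[0,0,0],[0,0,0],[0,0,0],[0,0,0]]}'|grep -E "pos|ft"; python3 -m pendant '{"offset":[[0,0.004,-0.005],[0,0.004,-0.01],[0,0.004,-0.01]],"turn":[[0,0,0],[0,0,0],[0,0,0]]}'|grep -E "pos|ft";python3 -m pendant '{"offset":[[0,0.004,-0.005],[0,0.004,-0.01],[0,0.004,-0.01]],"turn":[[0,0,0],[0,0,0],[0,0,0]]}'|grep -E "pos|ft"; python3 s.py .5540 .0745 .0398
```

```text
position: [0.5574, 0.0752, 0.0351]
ft_force: [-0.2, -0.5, 5.0]
position: [0.5587, 0.0752, 0.0349]
ft_force: [-7.5, -1.2, 10.6]
position: [0.56, 0.0752, 0.0349]
ft_force: [-8.4, -0.2, 12.0]
yaw 88.84 down [-0.0026  0.0032 -1.    ] j [-0.38  0.4   0.2   1.83 -0.1   0.93  1.42] F [-8.35 -0.19 11.98] p [0.56   0.0752 0.0349] 17.3
[-0.004  -0.0245  0.0298]
```

```bash
python3 -m pendant '{"offset":[[0,-0.05,0],[0,-0.2,0],[-0.07,-0.2,0.2],[-0.15,-0.2,0.4],[-0.15,-0.2,0.5],[-0.15,-0.2,0.5]],"turn":[[0,0,0],[0,0,0],[0,0,0],[0,0,0],[0,0,0],[0,0,0]]}'|grep pos
python3 - <<'E'
from h import *
im,d,*_=look('wrist','w4')
E
python3 s.py .459 .045 .014
```

```text
position: [0.4591, 0.0472, 0.0758]
yaw 88.84 down [-0.001   0.0039 -1.    ] j [-0.4   0.13  0.21  2.06 -0.04  0.95  1.39] F [ 0.46 -0.12  0.32] p [0.4601 0.0473 0.0759] 18.1
[-0.0128  0.3093  0.0052]
```

View pics/w4.png

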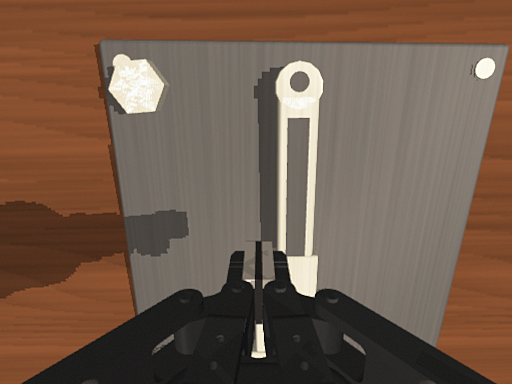

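Run:
```python
from h import *
im,d,v=load('w4')
for u,w in((278,240),(278,180),(276,120),(316,240),(317,180),(319,120),(299,83)): print(ray(v,u,w,.023).round(4))
```

```text
[0.4777 0.0608 0.023 ]
[0.4333 0.0608 0.023 ]
[0.3942 0.0595 0.023 ]
[0.4784 0.088  0.023 ]
[0.4338 0.0869 0.023 ]
[0.3947 0.0865 0.023 ]
[0.3726 0.0735 0.023 ]
```

```bash
python3 -m pendant '{"offset":[[-0.025,0.1,0],[-0.025,0.25,0],[-0.025,0.305,0],[-0.025,0.305,0]],"turn":[[0,0,0],[0,0,0],[0,0,0],[0,0,0]]}'|grep -E "pos|ft";python3 -m pendant '{"offset":[[0.02,0,0],[0.035,0,0],[0.035,0,0]],"turn":[[0,0,0],[0,0,0],[0,0,0]]}'|grep -E "pos|ft"; python3 s.py
```

```text
position: [0.4602, 0.0425, 0.0146]
ft_force: [0.7, -0.5, -0.0]
position: [0.4611, 0.0498, 0.0153]
ft_force: [0.6, -1.1, 1.1]
yaw 88.86 down [-3.0e-04  3.6e-03 -1.0e+00] j [-0.39  0.24  0.2   2.1  -0.07  0.81  1.41] F [ 0.59 -1.08  1.09] p [0.4611 0.0498 0.0153] 18.975
```

```bash
python3 -m pendant '{"offset":[[0.01,0,0],[0.015,0,0]],"turn":[[0,0,0],[0,0,0]]}'|grep -E "pos|ft";python3 -m pendant '{"offset":[[0.005,0,0],[0.01,0,0]],"turn":[[0,0,0],[0,0,0]]}'|grep -E "pos|ft"
```

```text
position: [0.461, 0.0524, 0.0154]
ft_force: [-0.5, -4.9, 1.2]
position: [0.461, 0.054, 0.0153]
ft_force: [-0.8, -5.3, 1.8]
```

```bash
python3 -m pendant '{"offset":[[0.005,0,0],[0.01,0,0]],"turn":[[0,0,0],[0,0,0]]}'|grep -E "pos|ft"
```

```text
position: [0.4609, 0.0557, 0.0153]
ft_force: [-0.6, -5.5, 1.7]
```

```bash
python3 -m pendant '{"offset":[[0.014,0,0.0016],[0.028,0,0.003],[0.042,0,0.004],[0.055,0,0.005]],"turn":[[0,0.022,0],[0,0.044,0],[0,0.067,0],[0,0.089,0]]}'|grep -E "pos|ft"; python3 s.py
```

```text
position: [0.4602, 0.0665, 0.0154]
ft_force: [0.0, -5.0, 1.2]
yaw 84.74 down [-0.0011  0.0021 -1.    ] j [-0.43  0.24  0.2   2.1  -0.07  0.81  1.3 ] F [ 0.   -5.03  1.23] p [0.4602 0.0665 0.0154] 20.225
```

```bash
python3 -m pendant '{"offset":[[0.0138,0,0.0016],[0.0276,0,0.003],[0.0415,0,0.0042],[0.0554,0,0.0051],[0.069,0,0.0057],[0.083,0,0.0061],[0.097,0,0.0062],[0.111,0,0.0062]],"turn":[[0,0.022,0],[0,0.044,0],[0,0.067,0],[0,0.089,0],[0,0.111,0],[0,0.133,0],[0,0.155,0],[0,0.178,0]]}'|grep -E "pos|ft"; python3 s.py
```

```text
position: [0.461, 0.0884, 0.0154]
ft_force: [0.2, -5.5, 1.2]
yaw 76.67 down [-0.0011  0.0017 -1.    ] j [-0.48  0.25  0.21  2.09 -0.07  0.82  1.11] F [ 0.24 -5.51  1.22] p [0.461  0.0884 0.0154] 21.225
```

```bash
python3 -m pendant '{"offset":[[0.0138,0,0.0016],[0.0276,0,0.003],[0.0415,0,0.0042],[0.0554,0,0.0051],[0.069,0,0.0057],[0.083,0,0.0061],[0.097,0,0.0062],[0.111,0,0.0062]],"turn":[[0,0.022,0],[0,0.044,0],[0,0.067,0],[0,0.089,0],[0,0.111,0],[0,0.133,0],[0,0.155,0],[0,0.178,0]]}'|grep -E "pos|ft"; python3 s.py
```

```text
position: [0.4649, 0.1098, 0.0154]
ft_force: [0.9, -5.9, 1.4]
yaw 68.6 down [-0.0014  0.0012 -1.    ] j [-0.52  0.26  0.22  2.07 -0.08  0.82  0.94] F [ 0.91 -5.85  1.38] p [0.4649 0.1098 0.0154] 22.225
```

```bash
python3 -m pendant '{"offset":[[0.0138,0,0.0016],[0.0276,0,0.003],[0.0415,0,0.0042],[0.0554,0,0.0051],[0.069,0,0.0057],[0.083,0,0.0061]],"turn":[[0,0.022,0],[0,0.044,0],[0,0.067,0],[0,0.089,0],[0,0.111,0],[0,0.133,0]]}'|grep -E "pos|ft"; python3 s.py
```

```text
position: [0.4696, 0.125, 0.0153]
ft_force: [-0.2, -7.0, 3.2]
yaw 62.54 down [-2.1e-03  3.0e-04 -1.0e+00] j [-0.56  0.28  0.23  2.05 -0.09  0.83  0.81] F [-0.21 -6.99  3.17] p [0.4696 0.125  0.0153] 22.975
```

```bash
python3 -m pendant '{"offset":[[0.0138,0,0.0016],[0.0276,0,0.003],[0.0415,0,0.0042],[0.0554,0,0.0051]],"turn":[[0,0.022,0],[0,0.044,0],[0,0.067,0],[0,0.089,0]]}'|grep -E "pos|ft"; python3 s.py
```

```text
position: [0.4733, 0.1344, 0.0152]
ft_force: [-2.2, -6.8, 6.1]
yaw 58.45 down [-3.6e-03 -9.0e-04 -1.0e+00] j [-0.58  0.29  0.23  2.03 -0.09  0.83  0.73] F [-2.2  -6.79  6.08] p [0.4733 0.1344 0.0152] 23.475
```

```bash
python3 -m pendant '{"offset":[[0.01,0,0.0012],[0.02,0,0.0024]],"turn":[[0,0.016,0],[0,0.032,0]]}'|grep -E "pos|ft"; python3 s.py
```

```text
position: [0.4743, 0.1368, 0.0152]
ft_force: [-3.2, -8.6, 7.6]
yaw 56.93 down [-0.0055 -0.0024 -1.    ] j [-0.58  0.3   0.24  2.02 -0.09  0.84  0.7 ] F [-3.24 -8.6   7.58] p [0.4743 0.1368 0.0152] 23.725
```

```bash
python3 -m pendant '{"offset":[[0.003,-0.003,0],[0.01,-0.003,0.0012],[0.015,-0.003,0.0017]],"turn":[[-0.005,0,0],[-0.005,0.016,0],[-0.005,0.02,0]]}'|grep -E "pos|ft"; python3 s.py
```

```text
position: [0.4754, 0.1395, 0.0156]
ft_force: [-0.2, -4.6, 0.3]
yaw 56.0 down [-0.0028 -0.0047 -1.    ] j [-0.59  0.3   0.24  2.02 -0.09  0.84  0.67] F [-0.21 -4.62  0.28] p [0.4754 0.1395 0.0156] 24.1
```

```bash
python3 -m pendant '{"offset":[[0.005,-0.001,0.0006],[0.01,-0.001,0.0012],[0.015,-0.001,0.0017]],"turn":[[0,0.008,0],[0,0.016,0],[0,0.024,0]]}'|grep -E "pos|ft"; python3 s.py
```

```text
position: [0.4767, 0.1422, 0.0157]
ft_force: [-1.2, -4.9, -0.3]
yaw 54.9 down [-0.0031 -0.0049 -1.    ] j [-0.6   0.3   0.24  2.01 -0.09  0.84  0.65] F [-1.19 -4.85 -0.32] p [0.4767 0.1422 0.0157] 24.475
```

```bash
python3 -m pendant '{"offset":[[0.005,-0.001,0.0006],[0.01,-0.001,0.0012],[0.015,-0.001,0.0017]],"turn":[[0,0.008,0],[0,0.016,0],[0,0.024,0]]}'|grep -E "pos|ft"; python3 s.py
```

```text
position: [0.4775, 0.1438, 0.0156]
ft_force: [-3.7, -8.9, 1.5]
yaw 53.76 down [-0.0048 -0.0063 -1.    ] j [-0.6   0.31  0.24  2.01 -0.09  0.84  0.63] F [-3.73 -8.86  1.53] p [0.4775 0.1438 0.0156] 24.85
```

```bash
python3 -m pendant '{"offset":[[0.0025,-0.001,0],[0.0045,-0.001,0],[0.0045,-0.001,0]],"turn":[[0,0,0],[0,0,0],[0,0,0]]}'|grep -E "pos|ft"; python3 s.py
```

```text
position: [0.4775, 0.1437, 0.0156]
ft_force: [-3.6, -7.4, 2.8]
yaw 53.72 down [-0.0062 -0.0073 -1.    ] j [-0.6   0.31  0.24  2.01 -0.09  0.84  0.63] F [-3.58 -7.44  2.81] p [0.4775 0.1437 0.0156] 25.225
```

```bash
python3 -m pendant '{"offset":[[-0.03,0,0],[-0.1,0,0],[-0.1,0,0],[-0.1,-0.3,0],[-0.1,-0.65,0],[-0.1,-0.65,0]],"turn":[[0,0,0],[0,0,0],[0,0,0],[0,0,0],[0,0,0],[0,0,0]]}'|grep -E "pos|ft"; python3 s.py .62 .075 .145
```

```text
position: [0.4689, 0.1298, 0.1504]
ft_force: [0.7, -0.3, -0.2]
yaw 53.72 down [ 0.0011 -0.0033 -1.    ] j [-0.62  0.09  0.27  1.94 -0.02  1.12  0.59] F [ 0.7 -0.3 -0.2] p [0.4689 0.1298 0.1504] 25.975
[ 0.226   0.0288 -0.771 ]
```

```bash
python3 -m pendant '{"offset":[[0.05,0,-0.2],[0.12,0,-0.4],[0.2,0,-0.6],[0.226,0,-0.77],[0.226,0,-0.77]],"turn":[[0,0,0],[0,0,0],[0,0,0],[0,0,0],[0,0,0]]}'|grep -E "pos|ft"
python3 - <<'E'
from h import *
im,d,*_=look('wrist','w5')
E
```

```text
position: [0.621, 0.0734, 0.1495]
ft_force: [-1.0, -0.2, -0.6]
```

View pics/w5.png

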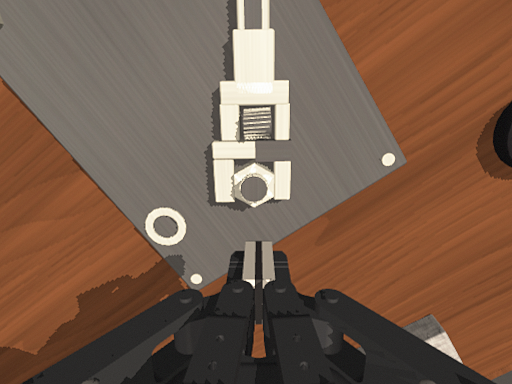

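Run:
```python
from h import *
im,d,v=load('w5')
a,b=ray(v,388,159,.01),ray(v,196,279,.01)
n1,n2=ray(v,254.5,161.5,.028),ray(v,253.5,208,.028)
ang=lambda p:np.degrees(np.arctan2(p[1],p[0]))
print('plate x',ang(a-b)-90,'nut x',ang(n2-n1),'size',np.linalg.norm(n2-n1))
w=ray(v,257,122,.035);c=ray(v,253.5,188,.04);print('worm-nut',np.linalg.norm((w-c)[:2]),w,c)
e1,e2=ray(v,222,82,.024),ray(v,288,81,.024);print('wrench',ang(e2-e1)-90)
h1,h2=ray(v,235,60,.023),ray(v,274,60,.023)
g1,g2=ray(v,234,172,.024),ray(v,275.5,172,.023);print('gap',np.linalg.norm(g1-g2))
```

```text
plate x -1.5659397225217049 nut x -37.850027631045656 size 0.04404191133224498
worm-nut 0.05558456400161851 [0.57358234 0.10671312 0.035     ] [0.61641691 0.07128935 0.04      ]
wrench -35.606583244318095
gap 0.03771601354483276
```

Run:
```python
from h import *
im,d,v=load('w5')
cv2.imwrite('pics/w5c.png',cv2.resize(im[135:215,205:305,::-1],None,fx=7,fy=7,interpolation=cv2.INTER_CUBIC))
g=cv2.cvtColor(im,cv2.COLOR_RGB2GRAY)
for w in (163,165,167,196,198): print(w,g[w,228:242],g[w,268:282])
```

```text
163 [238 241 240 240 238 217  94  59  75  75  77  75  73  74] [ 75  73  73  75  68 109 191 235 249 244 240 243 242 242]
165 [238 241 241 240 240 222 101  87 102 111  76  97  95  87] [ 72  74  76  73  68 109 189 233 247 242 239 240 241 240]
167 [238 241 241 240 240 221 112 111 112 115 119 122 122 122] [ 67  75  73  72  67 109 189 233 247 242 239 241 241 240]
196 [240 243 243 198 153 152 138 160 169 165 165 163 160 167] [247 248 250 253 254 225 194 232 245 241 238 241 242 240]
198 [239 239 242 247 239 146 115  63  77 128 151 164 169 167] [243 232 216 106  41  87 185 243 247 243 240 244 243 241]
```

View pics/w5c.png

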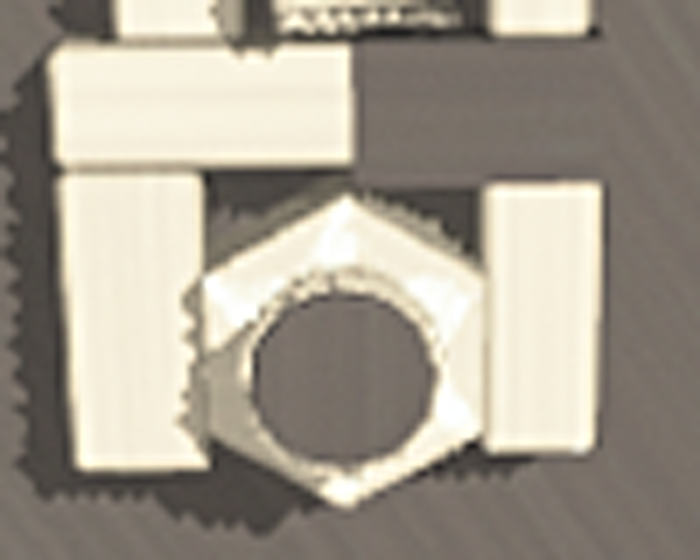

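Run:
```python
from h import *
print(obs()['clock'],obs()['ft_force']); print(manip.hand_in())
```

```text
26.65 [-0.2425583   0.68388539 -0.2985177 ]
the job is handed in; nothing more can be done
None
```

I closed the jaw on the nut with five strokes over the worm, then swung the handle clockwise to the nut's stop. I handed the job in at 26.7 s with the arm 150 mm up and clear. No verdict was reported.

- **Tightening:** I pressed at 10 to 14 N. The drag ran at 4 to 6 N while rolling and rose to 7 to 9 N at the end. A short sixth stroke confirmed it at 7.5 to 8.4 N. The picture then showed both jaws on the nut with about 36 mm between them.
- **Turning:** I pushed at about 5 to 7 N. Partway through, the sideways push rose to 9 N along with an upward force of 7.6 N. I eased that off, with the highest total reading about 12 N. At the stop, 8 to 10 N moved the handle no further.
- **Final checks:**
  - The nut reads 34 to 36 degrees from the plate, against 34.4 at the stop.
  - The worm mark is 56 mm from the nut's axis, against the 62 mm limit.
  - The washer, and the spare nut at the last view of it, looked undisturbed. I took no final picture of the other bystanders.
- **Disagreement:** my first measure of the final jaw gap gave 37.7 mm. Re-reading the edges in the pixel values gave about 36.1 mm, which fits the picture.

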